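Check a mixer's locking pin in the go / no-go gauge

TASK

Check the food mixer's steel locking pin for wear: hold it upright with its foot close above the bench, enter the flared mouth of the gauge and push the pin's shank through the go gap, and on until the narrower no-go gap stops it; keep it pressed there for about a second with a light push of about 8 N, and never force it against the gauge (18 N is too much). Then lift the pin out and set it down gently, standing upright, in the shallow steel tray, and let go; leave the bowl, the jar and the spatula alone.

Things in the scene. Friction and masses are not known exactly. Their poses are not given: they have to be found in the camera images.
- pin_mid (a point): Centre (half-way up) of the locking pin, 100 mm tall, 0.2 to 0.4 kg, standing loose and upright on the bench. Below: round steel shank, diameter 24 mm, 62 mm long, flat foot 50 mm below this point. Above: black plastic knob, square in plan, 30 x 30 mm, from 12 to 50 mm above this point; grip it there. z up along the pin; x and y square to the knob's faces.
- gauge: Go / no-go gauge, fixed to the bench: aluminium frame 158 mm long, 86 mm wide, 40 mm high, open on top and at its mouth, only bench between its sides. Origin on the bench, z up. The upright pin is pushed along its +x, on its centre line y = 0. Flared mouth (45 degree plates, about 58 mm wide at the opening) at x = -62 to -40 mm, then go gap, free space, no-go block, cross bar to x = 94 mm.
- go_gap (a point): Middle of the go gap, 20 mm above the bench, same axes as the gauge, at gauge x = -27.5 mm, y = 0. The gap has parallel walls 26 mm apart and 40 mm high, from gauge x = -40 to -15 mm. Behind it the space is 62 mm wide.
- nogo_zone (a point): Middle of the stretch where the no-go face may lie: gauge x = 36 mm, y = 0, 20 mm above the bench, gauge axes. A dark steel block 38 mm high, clamped firm at an unmeasured place that differs each time, has its front face anywhere from gauge x = 18 to 54 mm; its square-edged no-go slot is 20 mm wide at y = 0. The slot's edges stop the 24 mm shank with its axis about 7 mm before that face.
- tray: Shallow open steel tray, fixed to the bench, 140 x 120 mm (its x and y), walls 3 mm thick and 22 mm high, floor 3 mm thick. Origin: centre of its underside, on the bench. z up.
- bowl: Bystander: small aluminium bowl, 110 mm across, 50 mm high. Origin under its centre.
- jar: Bystander: closed glass jar, 60 mm across, 85 mm high. Origin under its centre.
- spatula: Bystander: spatula about 280 mm long lying on the bench. Origin under its middle, x along its length.
Not all that is in view belongs to the job. There is more than one size of the part that bears pin_mid; the job needs the middle-sized.

How it is judged:
By the outcome, as a careful person would: the job done as asked, in the order asked, and still so for the second after the job is handed in, with the robot touching nothing.
It also fails if it takes over 70 s, if anything falls off the work surface, if the arm or the gripper's body presses on something with over 40 N, if the wrist force passes 120 N, or if a joint passes its speed limit or range.

ROBOT

A 7-joint arm with a two-finger parallel gripper is mounted at the origin on the work surface. World frame = base frame: x ahead of the robot, y to its left, z up, the work surface at z = 0. Lengths are in mm, angles in rad, forces in N, time in s.
With the tool pointing down it reaches from about 400 to 875 mm from the base axis. Payload 4.4 kg.
Tool frame: the origin (TCP) lies midway between the tips of the shut fingers; the grasp point (between the pads) lies 19 mm behind it (ctrl.grip_point_offset is the distance from the TCP to the grasp point, in mm); z points along the fingers, x is the direction in which the jaws open and shut, and the axes are right-handed (so a half turn about z gives the same grasp; the last joint's range is limited). The gripper opens to 85 mm and grips with 20 to 120 N. Pads are 22 mm wide; open, the fingers measure 114 mm over their backs; the gripper's body (76 mm by 85 mm) begins 54 mm behind the grasp point. The pads swing forward as they close: fully open they stand 13 mm farther back than shut.
Start: joints at [1.179, 0.628, 0.038, 1.517, -0.027, 0.996, -0.02], TCP at [208.072, -615.812, 201.113] pointing down, gripper open.
Joint ranges: [-3.06, 3.06], [-0.37, 2.12], [-1.25, 1.32], [0.18, 2.47], [-1.1, 4.24], [0.23, 1.98], [-2.94, 2.94]. Speed limits (rad/s): [2.57, 2.57, 3.14, 3.14, 3.14, 3.14, 3.14].

INTERFACE

Orientations are given as [roll, pitch, yaw] about the fixed x, y, z axes, in that order (R = Rz(yaw) Ry(pitch) Rx(roll)).
In Python, from cell import ctrl, viewer gives the robot as it stands.
- The arm moves only by the tool apply_moves, never from a script. Its argument "series" is a list that holds one entry, the list of rows, each a list of 6 numbers: the shift along the tool's x, y, z normalised to -1 to 1, where 1 is 50 mm, then the turn, a rotation vector about the tool's x, y, z normalised to -1 to 1, where 1 is 6 degrees. In form: [[[tx, ty, tz, rx, ry, rz], ...]]. A call has exactly 5 rows; each row shifts and turns the commanded pose from where the row before left it, along the tool's axes as they then stand; what a row does not reach is not made up. A row lasts 1/8 s, in which the tool goes at most 62.5 mm and 10.7 degrees, less where a joint would pass 70% of its speed; a pose out of reach is approached as far as the arm can. A call with a number of a shift or a turn outside -1 to 1 is refused whole. A call with a gripper value outside its range is refused whole. "claw" is the gripper command: -1 is shut, 1 is fully open, values between are in proportion, set as the call begins (left out, the last holds). The fingers move at their own pace and stop on an object; the grip force is fixed at half the most. Time passes only in rows, so rows that do not move let the fingers close, or fill a call up. It gives the time, the measured TCP pose, the force and the opening at its end, in the units of the state.
- ctrl.read_state(): the state, without advancing time (a new reading comes with each control period).
- viewer.get_image(name): name is "scene" or "top"; returns the picture (400x640x3 uint8, blue, green, red); there is no depth.
- viewer.camera_info(name): a dict with "K" (3x3 intrinsics, pixels), "R" (3x3) and "t" (3): a world point X has camera coordinates R X + t. Camera axes: x right, y down, z forward; pixel columns grow to the right and rows downward; lengths in mm; the calibration is good to about 2 mm. A picture is of the moment at which its call begins. camera_info takes no time and is no camera call.
- ctrl.finish_job(): hands the job in, once; it reports no verdict.
Trained networks look in the newest picture that a camera, given by its name, has taken for a name from the list of things; names that differ only in an ending like _2 or _b are one class to them, and where a whole thing is asked for, a point or a joint stands for the part that bears it (a point fixed in the world has none). Each returns a list of dicts, best first, with "score" (0 to 1); they miss things now and then, are a little off and sometimes report something else, mostly with a low value. They report only what shows in the picture. A call takes as long as a camera call. They do not tell look-alikes from the thing itself.
- viewer.find_in(camera, label): "location" ([column, row] as shares, 0 to 1, of the picture: columns of its width, rows of its height, amid what is visible of it).
The state is a dict: "clock": time; "qpos": joint angles; "qd": joint speeds; "tau": joint torques, N m; "eef_pos": TCP position; "tool_rot": TCP orientation; "force": force on the tool from outside, world axes, zero at the start; "torque": the same for the moment, N m; "width": finger opening in mm.
Only numpy, scipy, OpenCV 4.12 (cv2) and the standard library are available. Lean on these libraries where they do the work, as an engineer would, in place of code of your own. Each camera call takes 0.05 s, during which the arm holds its last target. There are 200 camera calls.

## Working session

There is one attempt and no reset: what is moved stays moved. The work goes in short steps, Python scripts to look and compute and a tool call to move; the robot and the scene stay as the last step left them, time stands still between calls to the robot, and variables do not carry over. Pictures are saved under pics/ and viewed, about 8 in all and at most 12, crops included, and the job is handed in when it is done.

Besides the shell and the picture viewer there is one more tool, called after ">>>" by a JSON object that holds its "api" and its "payload", one argument or row to a line. apply_moves: Moves the arm, as the interface text tells. Scaled input: -1 to 1 covers 50 mm each way for a shift and 6 degrees each way for a turn. Its arguments: {"type":"object","properties":{"series":{"type":"array","items":{"type":"array","items":{"type":"array","items":{"type":"number"}}}},"claw":{"type":"number"}},"required":["series"]}

```bash
mkdir -p pics; ls; python3 - <<'E'
from cell import ctrl, viewer
import cv2
s=ctrl.read_state(); print({k:s[k] for k in('clock','eef_pos','tool_rot','force','width')})
for c in('scene','top'):
    im=viewer.get_image(c); cv2.imwrite(f'pics/{c}0.png',im)
    i=viewer.camera_info(c); print(c,i)
    for n in('pin_mid','gauge','tray','bowl','jar','spatula','go_gap','nogo_zone'):
        print(n,[(round(d['location'][0]*640),round(d['location'][1]*400),round(d['score'],2)) for d in viewer.find_in(c,n)])
E
```

```text
pics
{'clock': 0.0, 'eef_pos': array([ 207.87143907, -615.1478102 ,  200.17193581]), 'tool_rot': array([-3.14159097e+00,  1.91085866e-03, -1.24501713e+00]), 'force': array([-0.02456307,  0.14759777, -0.00249522]), 'width': 85.54835311987755}
scene {'K': array([[380.01241757,   0.        , 315.83772062],
       [  0.        , 380.01241757, 195.78702772],
       [  0.        ,   0.        ,   1.        ]]), 'R': array([[-0.06369477,  0.99796045,  0.00423156],
       [ 0.82275043,  0.05491088, -0.56574422],
       [-0.56482272, -0.03255343, -0.82456993]]), 't': array([   7.51546494, -433.00711788, 1332.73616695])}
pin_mid [(158, 157, 0.89), (189, 172, 0.58), (195, 158, 0.44)]
gauge [(306, 191, 0.9)]
tray [(398, 201, 0.56)]
bowl [(399, 250, 0.92)]
jar [(187, 234, 0.6)]
spatula [(476, 237, 0.7)]
go_gap [(313, 200, 0.6)]
nogo_zone [(316, 205, 0.72)]
top {'K': array([[410.51840316,   0.        , 315.83737195],
       [  0.        , 410.51840316, 201.11708921],
       [  0.        ,   0.        ,   1.        ]]), 'R': array([[ 0.02843841, -0.99957768,  0.00597609],
       [-0.98859517, -0.02900946, -0.147777  ],
       [ 0.14788796, -0.00170539, -0.98900265]]), 't': array([   5.34448601,  553.44909716, 1215.30848638])}
pin_mid [(426, 215, 0.7), (426, 238, 0.59), (462, 225, 0.55)]
gauge [(318, 212, 0.6)]
tray [(245, 207, 0.55), (329, 208, 0.19)]
bowl [(248, 153, 0.74)]
jar [(413, 160, 0.89)]
spatula [(179, 179, 0.8)]
go_gap [(308, 201, 0.62)]
nogo_zone [(309, 212, 0.67)]
```

```bash
python3 - <<'E'
import cv2
t=cv2.imread('pics/top0.png');s=cv2.imread('pics/scene0.png')
cv2.imwrite('pics/a.png',cv2.resize(t[120:280,150:500],(800,366),interpolation=cv2.INTER_CUBIC)[:, :])
cv2.imwrite('pics/b.png',cv2.resize(s[110:270,120:480],(800,356),interpolation=cv2.INTER_CUBIC))
E
```

```text
(no output)
```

View pics/a.png

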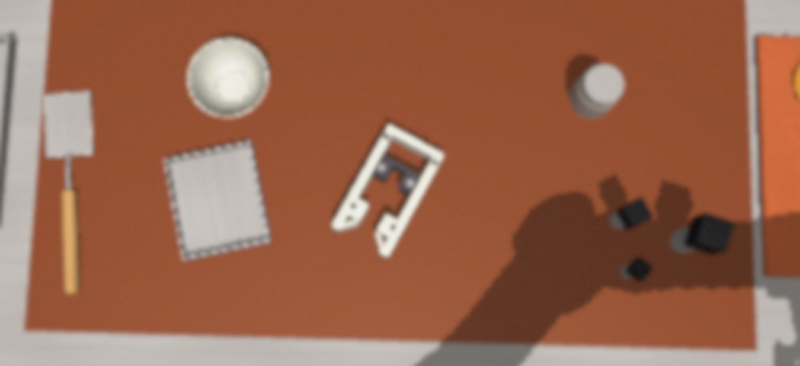

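View pics/b.png

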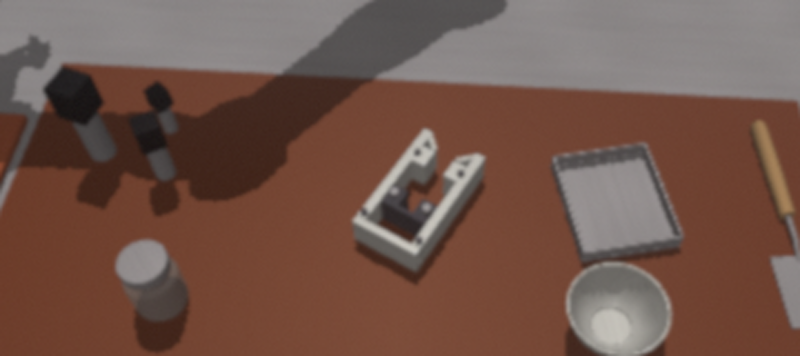

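Pin-like candidates in the top picture are the large one at (461,222), the middle one at (427,213) and the small one at (429,237). I choose the middle one, which is at (186,168) in the scene picture. Next I rectify both views onto known height planes, which also gives the close check.

```bash
cat > h.py <<'E'
from cell import ctrl, viewer
import cv2, numpy as np
def proj(c,P):
    i=viewer.camera_info(c); q=(np.atleast_2d(P)@i['R'].T+i['t'])@i['K'].T
    return q[:,:2]/q[:,2:]
def back(c,uv,z):
    i=viewer.camera_info(c); R,t=i['R'],i['t']; C=-R.T@t
    d=R.T@np.linalg.solve(i['K'],[uv[0],uv[1],1.]); return C+d*(z-C[2])/d[2]
def rect(c,im,z,cx,cy,w,s):
    "plane z as seen from above: up = +x, left = +y; s px per mm, w mm wide"
    n=int(w*s); px=np.float32([[0,0],[n,0],[n,n],[0,n]])
    W=[[cx+w/2-v/s,cy+w/2-u/s,z] for u,v in px]
    return cv2.warpPerspective(im,cv2.getPerspectiveTransform(proj(c,W).astype('float32'),px),(n,n),flags=cv2.INTER_CUBIC)
E
python3 - <<'E'
from h import *
t=cv2.imread('pics/top0.png');s=cv2.imread('pics/scene0.png')
for n,a,b,z in(('gauge',(318,212),(306,191),30),('tray',(245,207),(398,201),10),('knob',(427,213),(186,168),100),('small',(429,237),(191,153),80),('big',(461,222),(153,152),125),('jar',(414,156),(184,220),85)):
    print(n,back('top',a,z).round(),back('scene',b,z).round())
g=back('top',(318,212),40)
k=back('top',(427,213),100)
r=back('top',(245,207),22)
out=[]
for c,im in(('top',t),('scene',s)):
    out.append(np.hstack([rect(c,im,40,g[0],g[1],200,1.32),rect(c,im,100,k[0],k[1],132,2),rect(c,im,22,r[0],r[1],200,1.32)]))
print(g,k,r)
cv2.imwrite('pics/c.png',np.clip(np.vstack(out).astype(float)*1.5,0,255).astype('uint8'))
E
```

```text
gauge [521.  14.  30.] [531.   0.  30.]
tray [533. 242.  10.] [534. 246.  10.]
knob [ 519. -303.  100.] [ 530. -303.  100.]
small [ 451. -313.   80.] [ 463. -313.   80.]
big [ 493. -392.  125.] [ 504. -387.  125.]
jar [ 692. -270.   85.] [ 672. -275.   85.]
[519.8605533   13.77457546  40.        ] [ 518.81672608 -302.65538361  100.        ] [531.0653603  240.11575275  22.        ]
```

View pics/c.png

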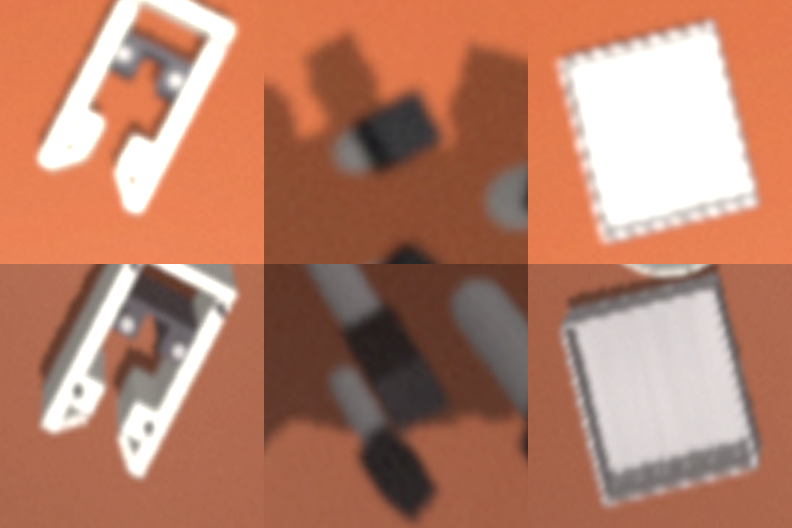

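```bash
cat > fit.py <<'E'
from h import *
from scipy.optimize import minimize
U=6
def mask(c,im,uv,fn,r=60):
    x0,y0=int(uv[0])-r,int(uv[1])-r
    y0=max(y0,0); x0=max(x0,0)
    cr=cv2.resize(im[y0:y0+2*r,x0:x0+2*r],None,fx=U,fy=U,interpolation=cv2.INTER_CUBIC)
    m=fn(cr).astype('uint8')
    n,l,st,ce=cv2.connectedComponentsWithStats(m)
    q=((uv[0]-x0)*U,(uv[1]-y0)*U)
    ok=[i for i in range(1,n) if st[i,4]>300]
    i=min(ok,key=lambda i:np.hypot(*(ce[i]-q))-0.5*np.sqrt(st[i,4]))
    cn=max(cv2.findContours((l==i).astype('uint8'),0,1)[0],key=len)
    h=np.zeros_like(m); cv2.fillPoly(h,[cv2.convexHull(cn)],1)
    return h,(x0,y0)
def cost(p,box,ms):
    P=np.array([[x,y,z] for x in box[0:2] for y in box[2:4] for z in box[4:6]],float)
    c,s=np.cos(p[2]),np.sin(p[2]); W=P.copy(); W[:,0]=p[0]+c*P[:,0]-s*P[:,1]; W[:,1]=p[1]+s*P[:,0]+c*P[:,1]
    t=0
    for cam,m,o in ms:
        uv=(proj(cam,W)+.5-o)*U-.5
        h=np.zeros_like(m); cv2.fillPoly(h,[cv2.convexHull((uv*16).round().astype('int32'))],1,shift=4)
        t+=(h!=m).sum()/max(1,m.sum())
    return t
def fit(name,box,ims,uvs,fn,p0,r=60):
    ms=[(c,*mask(c,ims[c],uvs[c],fn,r)) for c in uvs]
    for sel in ([ms] + ([[m] for m in ms] if len(ms)>1 else [])):
        p=np.array(p0,float)
        for k in(1,.3): 
            sim=np.array([p,p+[8*k,0,0],p+[0,8*k,0],p+[0,0,.1*k]])
            q=minimize(cost,p,(box,sel),method='Nelder-Mead',options=dict(initial_simplex=sim)); p=q.x
        print(name,'+'.join(m[0] for m in sel),p[:2].round(1),np.degrees(p[2]).round(1),'err',round(q.fun,3))
sat=lambda a:(lambda h:(h[...,1]<85))(cv2.cvtColor(a,cv2.COLOR_BGR2HSV))
dark=lambda a:a.max(2)<50
E
python3 - <<'E'
from fit import *
ims={c:cv2.imread(f'pics/{c}0.png') for c in('top','scene')}
fit('gauge',(-64,94,-43,43,0,40),ims,dict(top=(318,205),scene=(306,195)),sat,(520,14,-.46))
fit('tray',(-70,70,-60,60,0,22),ims,dict(top=(245,207),scene=(398,201)),sat,(531,240,.2),50)
fit('tray90',(-60,60,-70,70,0,22),ims,dict(top=(245,207),scene=(398,201)),sat,(531,240,.2),50)
fit('knob',(-15,15,-15,15,62,100),ims,dict(top=(427,213),scene=(186,168)),dark,(519,-310,.42),16)
E
```

```text
gauge top+scene [535.8  15.4] -27.4 err 0.129
gauge top [539.   17.8] -28.2 err 0.079
gauge scene [534.7  15.2] -27.3 err 0.042
tray top+scene [532.  242.1] 13.3 err 0.447
tray top [532.1 242.5] 13.9 err 0.043
tray scene [602.3 236.4] 3.3 err 0.346
tray90 top+scene [538.1 238.8] 9.9 err 0.715
tray90 top [532.9 243.1] 23.5 err 0.241
tray90 scene [580.3 243.2] 4.0 err 0.408
knob top+scene [ 518.1 -309. ] 22.5 err 0.922Traceback (most recent call last):
  File "<stdin>", line 6, in <module>
  File "fit.py", line 31, in fit
    q=minimize(cost,p,(box,sel),method='Nelder-Mead',options=dict(initial_simplex=sim)); p=q.x
    res = _minimize_neldermead(fun, x0, args, callback, bounds=bounds,
                               **options)
    fxcc = func(xcc)
    fx = function(np.copy(x), *(wrapper_args + args))
  File "fit.py", line 21, in cost
    uv=(proj(cam,W)+.5-o)*U-.5
        ~~~~^^^^^^^
  File "h.py", line 4, in proj
    i=viewer.camera_info(c); q=(np.atleast_2d(P)@i['R'].T+i['t'])@i['K'].T
ValueError: time passes only in moves, steps and waits
```

```bash
sed -i "s/^def proj/_I={c:viewer.camera_info(c) for c in('top','scene')}\ndef proj/; s/i=viewer.camera_info(c)/i=_I[c]/" h.py; cat >> h.py <<'E'
def delta(tgt,yaw=None):
    s=ctrl.read_state(); p=s['eef_pos']; y=s['tool_rot'][2]; d=np.array(tgt)-p
    a=np.array([np.cos(y),np.sin(y)]);b=np.array([np.sin(y),-np.cos(y)])
    r=[d[:2]@a/50,d[:2]@b/50,-d[2]/50]
    rz=0 if yaw is None else -((yaw-np.degrees(y)+90)%180-90)/6
    print('t',round(s['clock'],2),'tcp',p.round(1),'rpy',np.degrees(s['tool_rot']).round(1),'w',round(s['width'],1),'F',s['force'].round(1),'rows xyz',np.round(r,3),'rz',round(rz,2))
E
python3 - <<'E'
from fit import *
ims={c:cv2.imread(f'pics/{c}0.png') for c in('top','scene')}
for th in(45,55,65):
  f=lambda a:(a.max(2)<th)&(a[...,2]*1.<a[...,1]*1.6+8)
  for c,uv in dict(top=(427,213),scene=(186,168)).items():
    m,o=mask(c,ims[c],uv,f,16); ys,xs=np.nonzero(m); print(th,c,m.sum()/36,xs.mean()/6+o[0],ys.mean()/6+o[1])
  try: fit('knob',(-15,15,-15,15,62,100),ims,dict(top=(427,213),scene=(186,168)),f,(519,-310,.42),16)
  except Exception as e: print(e)
delta([519,-310,150],-66)
E
```

```text
45 top 86.41666666666667 426.79727847423123 213.774831243973
45 scene 201.86111111111111 186.69214714921333 169.84500710976562
knob top+scene [ 520.9 -308.8] 29.6 err 0.872
knob top [ 521.4 -306. ] 23.1 err 0.679
knob scene [ 519.6 -310.7] 32.6 err 0.155
55 top 103.63888888888889 426.90878227463594 213.78866255695525
55 scene 416.3611111111111 188.30471234460828 165.31668779327063
knob top+scene [ 518.7 -308.3] 21.4 err 0.82
knob top [ 520.  -307.9] 22.9 err 0.401
knob scene [ 510.6 -310.1] -0.3 err 0.338
65 top 120.38888888888889 426.89666974311643 213.82910321489
65 scene 884.2777777777778 186.3147106866872 169.63369877070636
knob top+scene [ 520.1 -306.5] 24.3 err 0.923
knob top [ 519.7 -306.3] 24.9 err 0.201
knob scene [ 532.4 -304.9] -10.1 err 0.676
t 0.9 tcp [ 208.1 -615.8  201.2] rpy [-180.    -0.   -71.3] w 85.5 F [ 0.4  0.3 -0.5] rows xyz [-3.804 -7.849  1.023] rz -0.89
```

>>> {"api": "apply_moves", "payload": {
  "series": [
    [[-0.37, -0.78, 0, 0, 0, -0.1], [-0.37, -0.78, 0, 0, 0, -0.1], [-0.37, -0.78, 0, 0, 0, -0.1], [-0.37, -0.78, 0, 0, 0, -0.1], [-0.37, -0.78, 0, 0, 0, -0.1]]
  ],
  "claw": 1
}}

```text
clock: 1.52
eef_pos: [361.0, -461.6, 201.3]
tool_rot: [-3.141, -0.0, -1.192]
force: [0.8, -0.0, 0.0]
width: 85.2
```

>>> {"api": "apply_moves", "payload": {
  "series": [
    [[-0.334, -0.816, 0.1, 0, 0, -0.08], [-0.334, -0.816, 0.1, 0, 0, -0.08], [-0.334, -0.816, 0.1, 0, 0, -0.08], [-0.334, -0.816, 0.1, 0, 0, -0.08], [-0.334, -0.816, 0.1, 0, 0, -0.08]]
  ]
}}

```text
clock: 2.15
eef_pos: [517.3, -306.1, 176.1]
tool_rot: [-3.141, -0.001, -1.151]
force: [0.5, -0.4, 0.1]
width: 85.5
```

```bash
python3 - <<'E'
from fit import *
delta([519.5,-308.5,64],-66)
ims={c:viewer.get_image(c) for c in('top','scene')}
for c in ims: cv2.imwrite(f'pics/{c}1.png',ims[c])
o=[]
for c in('top','scene'):
    u,v=proj(c,[519.5,-308.5,70])[0].astype(int)
    o.append(cv2.resize(ims[c][v-40:v+40,u-40:u+40],(400,400),interpolation=cv2.INTER_CUBIC))
cv2.imwrite('pics/d.png',np.clip(np.hstack(o)*1.6,0,255).astype('uint8'))
E
```

```text
t 2.15 tcp [ 517.3 -306.1  176.1] rpy [-180.    -0.   -65.9] w 85.5 F [ 0.5 -0.4  0.1] rows xyz [ 0.062 -0.021  2.243] rz 0.01
```

View pics/d.png

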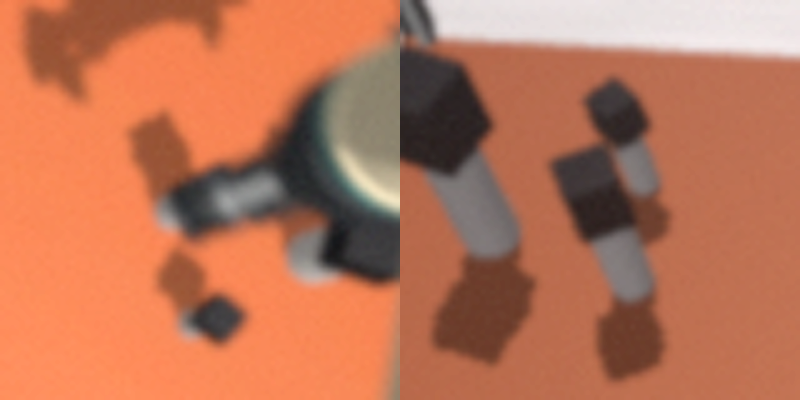

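```bash
python3 - <<'E'
from h import *
s=ctrl.read_state();p=s['eef_pos']
o=[]
for c in('top','scene'):
    im=cv2.imread(f'pics/{c}1.png')
    for q,col in((p,(0,255,0)),(p+[0,0,150],(255,255,0)),([519.5,-308.5,100],(255,0,255)),([519.5,-308.5,0],(255,0,0))):
        u=proj(c,q)[0]; print(c,u.round(1)); cv2.circle(im,tuple(int(v) for v in u.round()),1,col,-1)
    x=330 if c=='top' else 60
    o.append(cv2.resize(im[50:300,x:x+200],(400,500),interpolation=cv2.INTER_CUBIC))
cv2.imwrite('pics/e.png',np.hstack(o))
E
```

```text
top [433.8 209. ]
top [452.2 200.8]
top [429.  212.8]
top [420.2 216.6]
scene [179.2 145.2]
scene [157.8  95.8]
scene [185.  164.7]
scene [195.1 187.6]
```

View pics/e.png

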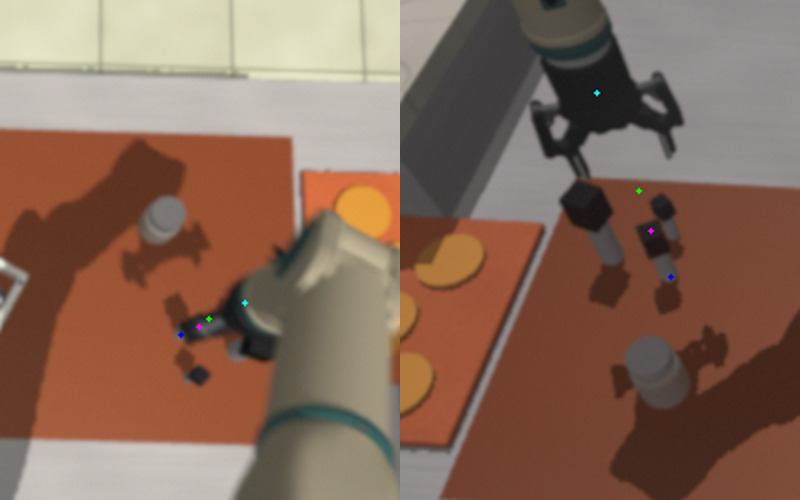

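>>> {"api": "apply_moves", "payload": {
  "series": [
    [[0.06, -0.02, 0.4, 0, 0, 0], [0, 0, 0.4, 0, 0, 0], [0, 0, 0.42, 0, 0, 0], [0, 0, 0, 0, 0, 0], [0, 0, 0, 0, 0, 0]]
  ]
}}

```text
clock: 2.88
eef_pos: [518.6, -310.0, 115.9]
tool_rot: [-3.141, -0.001, -1.151]
force: [0.3, -0.5, -0.1]
width: 85.4
```

```bash
python3 - <<'E'
from h import *
delta([519.5,-308.5,64],-66)
s=ctrl.read_state();p=s['eef_pos'];y=s['tool_rot'][2]; a=np.array([np.cos(y),np.sin(y),0])
o=[]
for c in('top','scene'):
    im=viewer.get_image(c)
    cv2.imwrite(f'pics/{c}2.png',im)
    uc=proj(c,[519.5,-308.5,110])[0].astype(int)
    cr=cv2.resize(im[uc[1]-40:uc[1]+40,uc[0]-40:uc[0]+40],(400,400),interpolation=cv2.INTER_CUBIC)
    for q,col in((p+[0,0,13]+42*a,(0,255,0)),(p+[0,0,13]-42*a,(0,255,0)),([519.5,-308.5,100],(255,0,255)),([519.5,-308.5,0],(255,0,0))):
        u=(proj(c,q)[0]+.5-uc+40)*5; cv2.circle(cr,tuple(int(v) for v in u.round()),3,col,-1)
    o.append(cr)
cv2.imwrite('pics/f.png',np.clip(np.hstack(o)*1.4,0,255).astype('uint8'))
E
```

```text
t 2.88 tcp [ 518.6 -310.   115.9] rpy [-1.8e+02 -1.0e-01 -6.6e+01] w 85.4 F [ 0.3 -0.5 -0.1] rows xyz [-0.02  -0.028  1.038] rz 0.01
```

View pics/f.png

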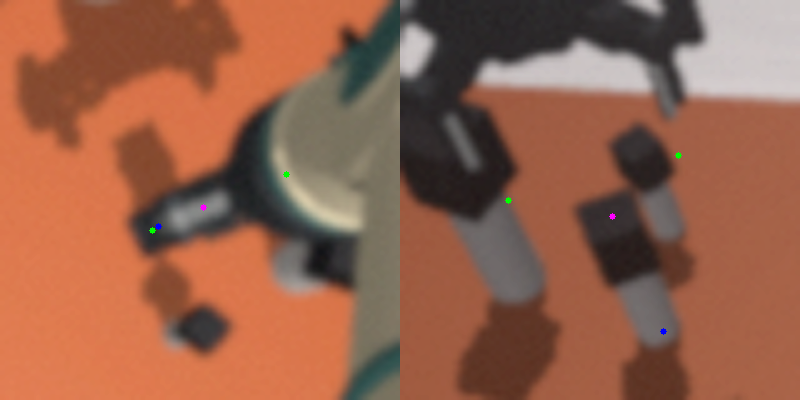

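>>> {"api": "apply_moves", "payload": {
  "series": [
    [[0, -0.02, 0.3, 0, 0, 0], [0, 0, 0.3, 0, 0, 0], [0, 0, 0.3, 0, 0, 0], [0, 0, 0.1, 0, 0, 0], [0, 0, 0, 0, 0, 0]]
  ]
}}

```text
clock: 3.6
eef_pos: [518.9, -308.8, 64.4]
tool_rot: [3.141, 0.001, -1.151]
force: [-0.8, 0.0, 0.4]
width: 85.0
```

```bash
python3 - <<'E'
from h import *
delta([519.5,-308.5,64],-66)
s=ctrl.read_state();p=s['eef_pos'];y=s['tool_rot'][2]; a=np.array([np.cos(y),np.sin(y),0])
o=[]
for c in('top','scene'):
    im=viewer.get_image(c)
    cv2.imwrite(f'pics/{c}3.png',im)
    uc=proj(c,[519.5,-308.5,90])[0].astype(int)
    cr=cv2.resize(im[uc[1]-40:uc[1]+40,uc[0]-40:uc[0]+40],(400,400),interpolation=cv2.INTER_CUBIC)
    for q,col in((p+[0,0,13]+42*a,(0,255,0)),(p+[0,0,13]-42*a,(0,255,0)),([519.5,-308.5,100],(255,0,255)),([519.5,-308.5,0],(255,0,0))):
        u=(proj(c,q)[0]+.5-uc+40)*5; cv2.circle(cr,tuple(int(v) for v in u.round()),3,col,-1)
    o.append(cr)
cv2.imwrite('pics/g.png',np.clip(np.hstack(o)*1.4,0,255).astype('uint8'))
E
```

```text
t 3.6 tcp [ 518.9 -308.8   64.4] rpy [180.    0.  -65.9] w 85.0 F [-0.8  0.   0.4] rows xyz [-0.    -0.013  0.009] rz 0.01
```

View pics/g.png

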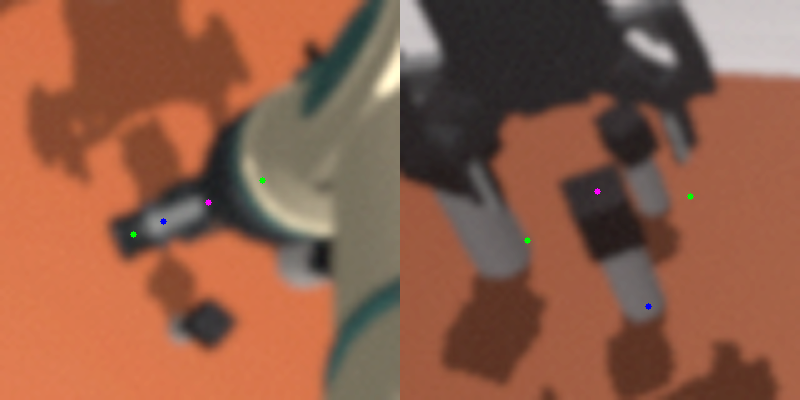

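>>> {"api": "apply_moves", "payload": {
  "series": [
    [[0, 0, 0, 0, 0, 0], [0, 0, 0, 0, 0, 0], [0, 0, 0, 0, 0, 0], [0, 0, 0, 0, 0, 0], [0, 0, 0, 0, 0, 0]]
  ],
  "claw": 0
}}

```text
clock: 4.32
eef_pos: [519.2, -308.9, 65.2]
tool_rot: [-3.142, -0.0, -1.151]
force: [-0.4, -0.7, 0.6]
width: 42.8
```

```bash
python3 - <<'E'
from h import *
delta([519.5,-308.5,64],-66)
s=ctrl.read_state();p=s['eef_pos'];y=s['tool_rot'][2]; a=np.array([np.cos(y),np.sin(y),0]);w=s['width']/2
o=[]
for c in('top','scene'):
    im=viewer.get_image(c)
    cv2.imwrite(f'pics/{c}4.png',im)
    uc=proj(c,[519.5,-308.5,90])[0].astype(int)
    cr=cv2.resize(im[uc[1]-40:uc[1]+40,uc[0]-40:uc[0]+40],(400,400),interpolation=cv2.INTER_CUBIC)
    for q,col in((p+[0,0,5]+w*a,(0,255,0)),(p+[0,0,5]-w*a,(0,255,0)),(p+[0,0,73],(255,255,0)),([519.5,-308.5,100],(255,0,255)),([519.5,-308.5,0],(255,0,0))):
        u=(proj(c,q)[0]+.5-uc+40)*5; cv2.circle(cr,tuple(int(v) for v in u.round()),3,col,-1)
    o.append(cr)
cv2.imwrite('pics/g2.png',np.clip(np.hstack(o)*1.4,0,255).astype('uint8'))
E
```

```text
t 4.33 tcp [ 519.2 -308.9   65.2] rpy [-180.    -0.   -65.9] w 42.8 F [-0.4 -0.7  0.6] rows xyz [-0.006 -0.008  0.023] rz 0.01
```

View pics/g2.png

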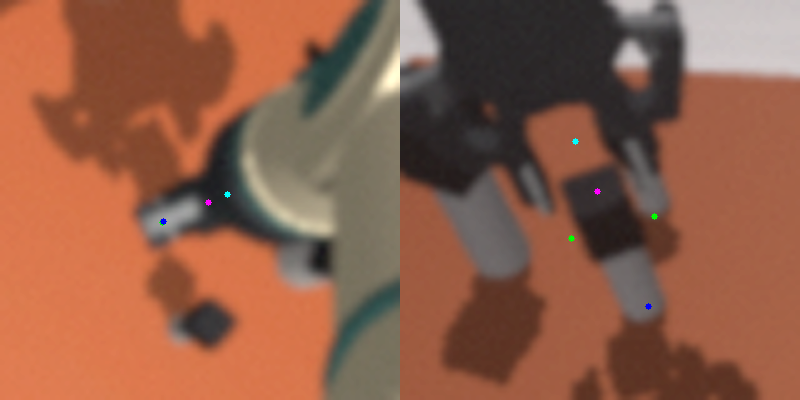

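```bash
python3 - <<'E'
from h import *
print(ctrl.grip_point_offset)
uc=proj('scene',[519.5,-308.5,90])[0].astype(int)
px=lambda c:(np.array(c)/5-40+uc)
f=back('scene',px((103,262)),0); print('big foot',f)
for z in(110,120,130,140): print(z,back('scene',(153,147.5),z).round(), back('top',(461,222),z).round())
# self-check on middle pin: foot centre g2 (648,306)-> , knob top (595,188)
print('mid foot',back('scene',px((238,303)),0))
s=ctrl.read_state();p=s['eef_pos'];y=s['tool_rot'][2];a=np.array([np.cos(y),np.sin(y),0])
for sgn,t in((1,(145,212)),(-1,(258,190))):
  q=px(t)
  for z in(65,75,85,95): 
    d=back('scene',q,z)-p; print(sgn,z,'along',round(d@a,1),'across',round(d@[a[1],-a[0],0],1))
E
```

```text
18.700000000000003
big foot [ 496.83092884 -394.90842009    0.        ]
110 [ 476. -401.  110.] [ 494. -397.  110.]
120 [ 485. -395.  120.] [ 493. -394.  120.]
130 [ 493. -389.  130.] [ 492. -390.  130.]
140 [ 502. -382.  140.] [ 491. -387.  140.]
mid foot [ 519.67702242 -312.60629283    0.        ]
1 65 along 31.4 across 24.6
1 75 along 29.8 across 15.6
1 85 along 28.2 across 6.5
1 95 along 26.6 across -2.5
-1 65 along -27.2 across 18.9
-1 75 along -28.1 across 9.9
-1 85 along -28.9 across 1.0
-1 95 along -29.8 across -8.0
```

>>> {"api": "apply_moves", "payload": {
  "series": [
    [[0, 0, 0.1, 0, 0, 0], [0, 0, 0.1, 0, 0, 0], [0, 0, 0, 0, 0, 0], [0, 0, 0, 0, 0, 0], [0, 0, 0, 0, 0, 0]]
  ]
}}

```text
clock: 5.05
eef_pos: [519.4, -309.0, 55.2]
tool_rot: [-3.141, -0.0, -1.151]
force: [-0.3, 0.0, -0.5]
width: 42.7
```

>>> {"api": "apply_moves", "payload": {
  "series": [
    [[0, 0, 0, 0, 0, 0], [0, 0, 0, 0, 0, 0], [0, 0, 0, 0, 0, 0], [0, 0, 0, 0, 0, 0], [0, 0, 0, 0, 0, 0]]
  ],
  "claw": -1
}}

```text
clock: 5.68
eef_pos: [519.7, -309.2, 55.7]
tool_rot: [-3.141, -0.001, -1.151]
force: [-0.3, -0.1, 4.7]
width: 29.1
```

>>> {"api": "apply_moves", "payload": {
  "series": [
    [[0, 0, 0, 0, 0, 0], [0, 0, -0.1, 0, 0, 0], [0, 0, -0.1, 0, 0, 0], [0, 0, -0.2, 0, 0, 0], [0, 0, -0.2, 0, 0, 0]]
  ]
}}

```text
clock: 6.3
eef_pos: [519.2, -309.0, 85.7]
tool_rot: [3.142, 0.0, -1.151]
force: [0.3, 0.1, -2.7]
width: 29.0
```

>>> {"api": "apply_moves", "payload": {
  "series": [
    [[-0.5, -0.12, -0.4, 0, 0, 0], [-0.8, -0.2, -0.3, 0, 0, 0], [-0.91, -0.22, -0.1, 0, 0, 0], [-0.91, -0.22, 0, 0, 0, 0], [-0.91, -0.22, 0, 0, 0, 0]]
  ]
}}

```text
clock: 6.92
eef_pos: [482.0, -103.6, 126.0]
tool_rot: [-3.14, -0.001, -1.151]
force: [1.2, 1.3, -2.2]
width: 29.0
```

>>> {"api": "apply_moves", "payload": {
  "series": [
    [[-0.91, -0.22, 0, 0, 0, 0], [-0.91, -0.22, 0, 0, 0, 0], [-0.8, -0.2, 0, 0, 0, 0], [-0.5, -0.12, 0, 0, 0, 0], [0, 0, 0, 0, 0, -0.9]]
  ]
}}

```text
clock: 7.55
eef_pos: [452.8, 55.9, 125.9]
tool_rot: [-3.14, 0.001, -1.049]
force: [-0.5, -1.5, -3.5]
width: 29.6
```

>>> {"api": "apply_moves", "payload": {
  "series": [
    [[0, 0, 0, 0, 0, -1], [0, 0, 0, 0, 0, -1], [0, 0, 0, 0, 0, -1], [0, 0, 0, 0, 0, -1], [0, 0, 0, 0, 0, -1]]
  ]
}}

```text
clock: 8.18
eef_pos: [453.3, 52.9, 125.9]
tool_rot: [-3.141, -0.001, -0.53]
force: [-0.1, -0.0, -3.0]
width: 29.0
```

>>> {"api": "apply_moves", "payload": {
  "series": [
    [[0, 0, 0, 0, 0, -0.53], [0, 0, 0, 0, 0, 0], [0, 0, 0, 0, 0, 0], [0, 0, 0, 0, 0, 0], [0, 0, 0, 0, 0, 0]]
  ]
}}

```text
clock: 8.8
eef_pos: [452.9, 53.0, 125.2]
tool_rot: [-3.142, -0.0, -0.478]
force: [0.6, -0.3, -2.8]
width: 29.3
```

```bash
python3 - <<'E'
from h import *
delta([451.1,59.1,70],-27.3)
for c in('top','scene'): cv2.imwrite(f'pics/{c}5.png',viewer.get_image(c))
g=np.array([535.5,15.5]);th=np.radians(-27.3)
p=ctrl.read_state()['eef_pos']
o=[]
for c in('top','scene'):
    im=cv2.imread(f'pics/{c}5.png'); uc=proj(c,[*g,40])[0].astype(int)+([0,-10] if c=='scene' else [0,0])
    cr=cv2.resize(im[uc[1]-50:uc[1]+50,uc[0]-50:uc[0]+50],(400,400),interpolation=cv2.INTER_CUBIC)
    G=[(x,y,40) for x,y in((-64,43),(-64,-43),(94,43),(94,-43),(-40,13),(-40,-13),(-15,13),(-15,-13),(80,0))]
    W=[[g[0]+np.cos(th)*x-np.sin(th)*y,g[1]+np.sin(th)*x+np.cos(th)*y,z] for x,y,z in G]
    for q,col in [(w,(255,0,255)) for w in W]+[([*p[:2],p[2]-55.7],(0,255,0))]:
        u=(proj(c,q)[0]+.5-uc+50)*4; cv2.circle(cr,tuple(int(v) for v in u.round()),2,col,-1)
    o.append(cr)
cv2.imwrite('pics/i.png',np.hstack(o))
E
```

```text
t 8.8 tcp [452.9  53.  125.2] rpy [-180.    -0.   -27.4] w 29.3 F [ 0.6 -0.3 -2.8] rows xyz [-0.089 -0.092  1.103] rz -0.01
```

View pics/i.png

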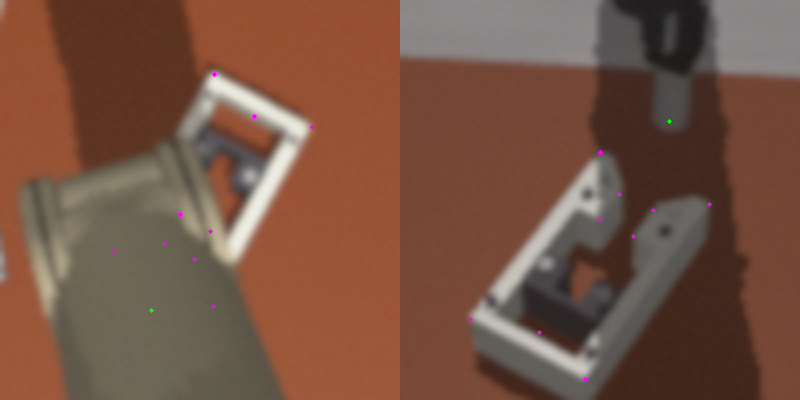

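>>> {"api": "apply_moves", "payload": {
  "series": [
    [[-0.04, -0.09, 0.3, 0, 0, 0], [-0.04, 0, 0.4, 0, 0, 0], [0, 0, 0.4, 0, 0, 0], [0, 0, 0.2, 0, 0, 0], [0, 0, 0, 0, 0, 0]]
  ]
}}

```text
clock: 9.52
eef_pos: [451.1, 58.8, 59.7]
tool_rot: [3.141, 0.001, -0.477]
force: [0.2, 0.9, -3.7]
width: 29.0
```

```bash
python3 - <<'E'
from h import *
delta([451.1,59.1,60],-27.3)
c='scene'; im=viewer.get_image(c); cv2.imwrite('pics/scene6.png',im)
g=np.array([535.5,15.5]);th=np.radians(-27.3); p=ctrl.read_state()['eef_pos']
W=lambda x,y,z:[g[0]+np.cos(th)*x-np.sin(th)*y,g[1]+np.sin(th)*x+np.cos(th)*y,z]
uc=proj(c,W(-55,0,30))[0].astype(int); r=32;k=12
cr=cv2.resize(im[uc[1]-24:uc[1]+24,uc[0]-r:uc[0]+r],None,fx=k,fy=k,interpolation=cv2.INTER_CUBIC)
D=lambda q:tuple(int(v) for v in ((proj(c,q)[0]+.5-uc+[r,24])*k))
for y in(13,-13): cv2.line(cr,D(W(-40,y,40)),D(W(-15,y,40)),(255,0,255),1)
for y in(29,-29): cv2.circle(cr,D(W(-62,y,40)),2,(255,0,255),-1)
f=p[2]-55.7
n=np.array([0.06,-.998,0]) # approx camera right (neg)
for s in(-12,12): cv2.line(cr,D(p*[1,1,0]+[0,0,f]+s*n),D(p*[1,1,0]+[0,0,f+50]+s*n),(0,255,0),1)
cv2.imwrite('pics/j.png',np.clip(cr*1.7,0,255).astype('uint8'))
E
```

```text
t 9.53 tcp [451.1  58.8  59.7] rpy [ 1.80e+02  1.00e-01 -2.74e+01] w 29.0 F [ 0.2  0.9 -3.7] rows xyz [-0.003 -0.006 -0.006] rz -0.01
```

View pics/j.png

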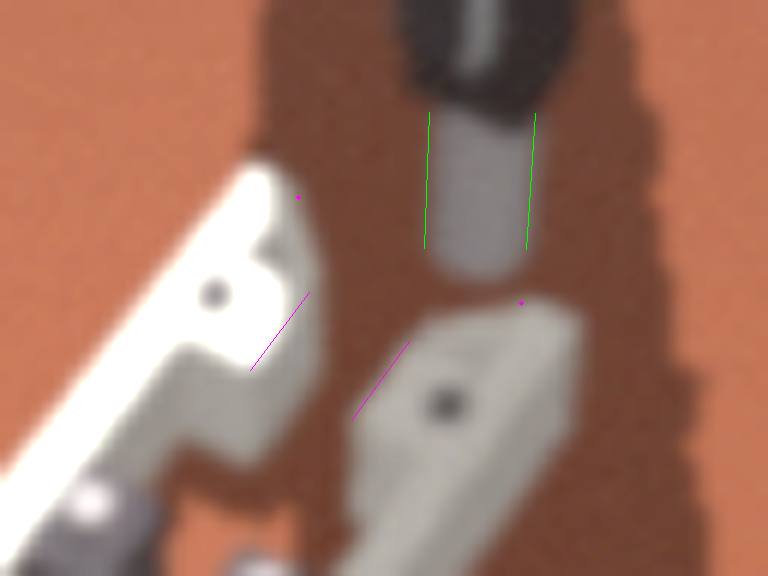

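>>> {"api": "apply_moves", "payload": {
  "series": [
    [[0.2, 0, 0, 0, 0, 0], [0.3, 0, 0, 0, 0, 0], [0.2, 0, 0, 0, 0, 0], [0.1, 0, 0, 0, 0, 0], [0, 0, 0, 0, 0, 0]]
  ]
}}

```text
clock: 10.2
eef_pos: [487.2, 40.1, 60.1]
tool_rot: [-3.142, 0.0, -0.478]
force: [-0.7, 0.2, -3.8]
width: 28.6
```

>>> {"api": "apply_moves", "payload": {
  "series": [
    [[0.05, 0, 0, 0, 0, 0], [0.05, 0, 0, 0, 0, 0], [0.04, 0, 0, 0, 0, 0], [0.04, 0, 0, 0, 0, 0], [0, 0, 0, 0, 0, 0]]
  ]
}}

```text
clock: 10.82
eef_pos: [495.1, 36.2, 60.1]
tool_rot: [-3.142, -0.0, -0.478]
force: [-0.6, -0.3, -2.6]
width: 28.9
```

```bash
cat > st.py <<'E'
from h import *
g=np.array([535.5,15.5]);th=np.radians(-27.3);R=np.array([[np.cos(th),np.sin(th)],[-np.sin(th),np.cos(th)]])
F=[];P=[]
for _ in range(1):
    s=ctrl.read_state();F.append(s['force']);P.append(s['eef_pos'])
F=np.mean(F,0);P=np.mean(P,0)
print('t',round(s['clock'],2),'gauge xy',(R@(P[:2]-g)).round(2),'z',P[2].round(1),'F gauge',(R@F[:2]).round(1),F[2].round(1),'M',(R@s['torque'][:2]).round(2),'rpy',np.degrees(s['tool_rot']).round(2))
E
python3 st.py
```

```text
t 10.82 gauge xy [-45.41  -0.18] z 60.1 F gauge [-0.4 -0.6] -2.6 M [ 0.05 -0.02] rpy [-1.800e+02 -1.000e-02 -2.737e+01]
```

>>> {"api": "apply_moves", "payload": {
  "series": [
    [[0.03, 0, 0, 0, 0, 0], [0.03, 0, 0, 0, 0, 0], [0.03, 0, 0, 0, 0, 0], [0.03, 0, 0, 0, 0, 0], [0, 0, 0, 0, 0, 0]]
  ]
}}

```text
clock: 11.45
eef_pos: [500.4, 33.4, 60.1]
tool_rot: [-3.142, -0.0, -0.478]
force: [-0.3, 0.7, -2.8]
width: 29.4
```

```bash
python3 st.py
```

```text
t 11.45 gauge xy [-39.39  -0.13] z 60.1 F gauge [-0.5  0.5] -2.8 M [-0.    0.02] rpy [-1.7999e+02 -1.0000e-02 -2.7360e+01]
```

>>> {"api": "apply_moves", "payload": {
  "series": [
    [[0.05, 0, 0, 0, 0, 0], [0.05, 0, 0, 0, 0, 0], [0.05, 0, 0, 0, 0, 0], [0.05, 0, 0, 0, 0, 0], [0, 0, 0, 0, 0, 0]]
  ]
}}

```text
clock: 12.08
eef_pos: [509.4, 28.7, 60.1]
tool_rot: [-3.141, -0.0, -0.478]
force: [-0.0, -0.1, -3.7]
width: 29.1
```

```bash
python3 st.py
```

```text
t 12.07 gauge xy [-29.25  -0.19] z 60.1 F gauge [ 0.  -0.1] -3.7 M [-0.   -0.05] rpy [-1.7999e+02 -2.0000e-02 -2.7370e+01]
```

>>> {"api": "apply_moves", "payload": {
  "series": [
    [[0.12, 0, 0, 0, 0, 0], [0.14, 0, 0, 0, 0, 0], [0.14, 0, 0, 0, 0, 0], [0.14, 0, 0, 0, 0, 0], [0.1, 0, 0, 0, 0, 0]]
  ]
}}

```text
clock: 12.7
eef_pos: [538.1, 13.9, 60.1]
tool_rot: [-3.142, -0.0, -0.478]
force: [0.3, 1.0, -3.0]
width: 29.3
```

```bash
python3 st.py; python3 - <<'E'
from h import *
im=cv2.imread('pics/scene0.png')
g=np.array([535.5,15.5]);th=np.radians(-27.3)
W=lambda x,y,z:[g[0]+np.cos(th)*x-np.sin(th)*y,g[1]+np.sin(th)*x+np.cos(th)*y,z]
v=cv2.cvtColor(im,6).astype('float32')
# brightness along x on block top (z=38) at y=+-20, both cameras
for c in('top','scene'):
    v=cv2.cvtColor(cv2.imread(f'pics/{c}0.png'),cv2.COLOR_BGR2HSV)[...,1].astype('float32')
    for y in(20,-20):
        pr=proj(c,[W(x,y,38) for x in range(6,80,4)]).astype('float32')
        print(c,y,list(zip(range(6,80,4),cv2.remap(v,pr[:,0],pr[:,1],1).ravel().astype(int).tolist())))
E
```

```text
t 12.7 gauge xy [ 3.06 -0.26] z 60.1 F gauge [-0.2  1.1] -3.0 M [-0.01 -0.03] rpy [-1.800e+02 -1.000e-02 -2.737e+01]
top 20 [(6, 165), (10, 165), (14, 163), (18, 150), (22, 94), (26, 25), (30, 8), (34, 8), (38, 9), (42, 8), (46, 8), (50, 22), (54, 76), (58, 141), (62, 162), (66, 164), (70, 161), (74, 132), (78, 66)]
top -20 [(6, 160), (10, 160), (14, 157), (18, 141), (22, 73), (26, 16), (30, 6), (34, 10), (38, 11), (42, 8), (46, 7), (50, 17), (54, 72), (58, 131), (62, 158), (66, 159), (70, 154), (74, 117), (78, 56)]
scene 20 [(6, 135), (10, 136), (14, 137), (18, 136), (22, 113), (26, 36), (30, 11), (34, 9), (38, 12), (42, 15), (46, 18), (50, 21), (54, 27), (58, 36), (62, 40), (66, 46), (70, 74), (74, 121), (78, 124)]
scene -20 [(6, 24), (10, 30), (14, 30), (18, 28), (22, 24), (26, 16), (30, 13), (34, 13), (38, 15), (42, 14), (46, 14), (50, 15), (54, 26), (58, 36), (62, 32), (66, 25), (70, 26), (74, 25), (78, 24)]
```

>>> {"api": "apply_moves", "payload": {
  "series": [
    [[0.05, 0, 0, 0, 0, 0], [0.05, 0, 0, 0, 0, 0], [0.05, 0, 0, 0, 0, 0], [0.02, 0, 0, 0, 0, 0], [0, 0, 0, 0, 0, 0]]
  ]
}}

```text
clock: 13.32
eef_pos: [545.1, 10.3, 60.1]
tool_rot: [-3.142, 0.0, -0.477]
force: [-0.1, 0.3, -2.9]
width: 29.0
```

>>> {"api": "apply_moves", "payload": {
  "series": [
    [[0.02, 0, 0, 0, 0, 0], [0.02, 0, 0, 0, 0, 0], [0, 0, 0, 0, 0, 0], [0, 0, 0, 0, 0, 0], [0, 0, 0, 0, 0, 0]]
  ]
}}

```text
clock: 13.95
eef_pos: [546.8, 9.4, 60.1]
tool_rot: [3.142, 0.0, -0.477]
force: [-0.0, -0.6, -3.5]
width: 29.4
```

```bash
python3 st.py
```

```text
t 13.95 gauge xy [12.83 -0.22] z 60.1 F gauge [ 0.3 -0.6] -3.5 M [-0.01  0.  ] rpy [180.     0.   -27.35]
```

Now 0.5 mm steps.

>>> {"api": "apply_moves", "payload": {
  "series": [
    [[0.01, 0, 0, 0, 0, 0], [0.01, 0, 0, 0, 0, 0], [0.01, 0, 0, 0, 0, 0], [0.01, 0, 0, 0, 0, 0], [0, 0, 0, 0, 0, 0]]
  ]
}}

```text
clock: 14.58
eef_pos: [548.7, 8.4, 60.1]
tool_rot: [-3.142, -0.0, -0.477]
force: [0.2, -0.8, -2.7]
width: 29.1
```

```bash
python3 st.py
```

```text
t 14.57 gauge xy [14.99 -0.22] z 60.1 F gauge [ 0.5 -0.6] -2.7 M [0.04 0.02] rpy [-1.800e+02 -1.000e-02 -2.736e+01]
```

>>> {"api": "apply_moves", "payload": {
  "series": [
    [[0.01, 0, 0, 0, 0, 0], [0.01, 0, 0, 0, 0, 0], [0.01, 0, 0, 0, 0, 0], [0, 0, 0, 0, 0, 0], [0, 0, 0, 0, 0, 0]]
  ]
}}

```text
clock: 15.2
eef_pos: [550.0, 7.8, 60.1]
tool_rot: [3.142, 0.0, -0.477]
force: [-2.0, -0.3, -2.5]
width: 29.2
```

```bash
python3 st.py
```

```text
t 15.2 gauge xy [16.41 -0.24] z 60.1 F gauge [-1.6 -1.2] -2.5 M [0.03 0.06] rpy [180.     0.   -27.36]
```

>>> {"api": "apply_moves", "payload": {
  "series": [
    [[0.006, 0, 0, 0, 0, 0], [0.006, 0, 0, 0, 0, 0], [0, 0, 0, 0, 0, 0], [0, 0, 0, 0, 0, 0], [0, 0, 0, 0, 0, 0]]
  ]
}}

```text
clock: 15.82
eef_pos: [550.5, 7.5, 60.1]
tool_rot: [-3.142, 0.0, -0.477]
force: [-0.0, 0.8, -2.4]
width: 28.9
```

```bash
python3 st.py
```

```text
t 15.82 gauge xy [17.   -0.22] z 60.1 F gauge [-0.4  0.7] -2.4 M [ 0.08 -0.  ] rpy [-180.      0.    -27.36]
```

>>> {"api": "apply_moves", "payload": {
  "series": [
    [[0.008, 0, 0, 0, 0, 0], [0.008, 0, 0, 0, 0, 0], [0.004, 0, 0, 0, 0, 0], [0, 0, 0, 0, 0, 0], [0, 0, 0, 0, 0, 0]]
  ]
}}

```text
clock: 16.45
eef_pos: [551.4, 7.0, 60.1]
tool_rot: [3.142, 0.0, -0.477]
force: [-0.2, 0.0, -3.2]
width: 29.0
```

```bash
python3 st.py
```

```text
t 16.45 gauge xy [18.02 -0.22] z 60.1 F gauge [-0.2 -0. ] -3.2 M [ 0.01 -0.03] rpy [180.     0.   -27.35]
```

>>> {"api": "apply_moves", "payload": {
  "series": [
    [[0.008, 0, 0, 0, 0, 0], [0.008, 0, 0, 0, 0, 0], [0.004, 0, 0, 0, 0, 0], [0, 0, 0, 0, 0, 0], [0, 0, 0, 0, 0, 0]]
  ]
}}

```text
clock: 17.08
eef_pos: [552.3, 6.6, 60.1]
tool_rot: [3.142, 0.0, -0.477]
force: [-0.3, 0.6, -2.8]
width: 29.3
```

```bash
python3 st.py
```

```text
t 17.07 gauge xy [19.01 -0.22] z 60.1 F gauge [-0.6  0.4] -2.8 M [0.06 0.  ] rpy [180.     0.   -27.35]
```

>>> {"api": "apply_moves", "payload": {
  "series": [
    [[0.008, 0, 0, 0, 0, 0], [0.008, 0, 0, 0, 0, 0], [0.004, 0, 0, 0, 0, 0], [0, 0, 0, 0, 0, 0], [0, 0, 0, 0, 0, 0]]
  ]
}}

```text
clock: 17.7
eef_pos: [553.0, 6.1, 60.1]
tool_rot: [3.141, 0.0, -0.477]
force: [-1.0, 0.4, -3.6]
width: 29.3
```

```bash
python3 st.py
```

```text
t 17.7 gauge xy [19.88 -0.29] z 60.1 F gauge [-1.1 -0.1] -3.6 M [-0.09  0.22] rpy [ 1.7999e+02  1.0000e-02 -2.7360e+01]
```

>>> {"api": "apply_moves", "payload": {
  "series": [
    [[0.004, 0, 0, 0, 0, 0], [0.004, 0, 0, 0, 0, 0], [0, 0, 0, 0, 0, 0], [0, 0, 0, 0, 0, 0], [0, 0, 0, 0, 0, 0]]
  ]
}}

```text
clock: 18.32
eef_pos: [553.4, 6.0, 60.1]
tool_rot: [3.142, 0.0, -0.477]
force: [-1.4, 1.3, -2.3]
width: 29.0
```

```bash
python3 st.py
```

```text
t 18.32 gauge xy [20.21 -0.23] z 60.1 F gauge [-1.9  0.6] -2.3 M [-0.03  0.42] rpy [ 1.800e+02  2.000e-02 -2.735e+01]
```

>>> {"api": "apply_moves", "payload": {
  "series": [
    [[0.005, 0, 0, 0, 0, 0], [0.005, 0, 0, 0, 0, 0], [0, 0, 0, 0, 0, 0], [0, 0, 0, 0, 0, 0], [0, 0, 0, 0, 0, 0]]
  ]
}}

```text
clock: 18.95
eef_pos: [553.7, 5.9, 60.1]
tool_rot: [3.141, 0.001, -0.477]
force: [-2.6, 1.2, -2.7]
width: 29.5
```

```bash
python3 st.py
```

```text
t 18.95 gauge xy [20.58 -0.19] z 60.1 F gauge [-2.8 -0.1] -2.7 M [0.06 0.88] rpy [ 1.7999e+02  3.0000e-02 -2.7350e+01]
```

>>> {"api": "apply_moves", "payload": {
  "series": [
    [[0.008, 0, 0, 0, 0, 0], [0.008, 0, 0, 0, 0, 0], [0, 0, 0, 0, 0, 0], [0, 0, 0, 0, 0, 0], [0, 0, 0, 0, 0, 0]]
  ]
}}

```text
clock: 19.58
eef_pos: [554.1, 5.8, 60.0]
tool_rot: [3.141, 0.001, -0.477]
force: [-5.1, 3.5, -1.7]
width: 29.3
```

```bash
python3 st.py
```

```text
t 19.57 gauge xy [20.97 -0.12] z 60.0 F gauge [-6.1  0.8] -1.7 M [0.28 1.48] rpy [ 1.7999e+02  7.0000e-02 -2.7340e+01]
```

>>> {"api": "apply_moves", "payload": {
  "series": [
    [[0.006, 0, 0, 0, 0, 0], [0.004, 0, 0, 0, 0, 0], [0, 0, 0, 0, 0, 0], [0, 0, 0, 0, 0, 0], [0, 0, 0, 0, 0, 0]]
  ]
}}

```text
clock: 20.2
eef_pos: [554.2, 5.7, 60.0]
tool_rot: [3.141, 0.002, -0.477]
force: [-4.9, 3.5, -1.0]
width: 29.1
```

```bash
python3 st.py
```

```text
t 20.2 gauge xy [21.1  -0.09] z 60.0 F gauge [-6.   0.8] -1.0 M [0.21 1.65] rpy [ 1.7998e+02  1.0000e-01 -2.7330e+01]
```

>>> {"api": "apply_moves", "payload": {
  "series": [
    [[0.006, 0, 0, 0, 0, 0], [0, 0, 0, 0, 0, 0], [0, 0, 0, 0, 0, 0], [0, 0, 0, 0, 0, 0], [0, 0, 0, 0, 0, 0]]
  ]
}}

```text
clock: 20.82
eef_pos: [554.3, 5.7, 60.0]
tool_rot: [3.141, 0.002, -0.477]
force: [-4.2, 4.1, -0.4]
width: 29.1
```

```bash
python3 st.py
```

```text
t 20.82 gauge xy [21.19 -0.06] z 60.0 F gauge [-5.6  1.7] -0.4 M [0.3  1.71] rpy [ 1.7998e+02  1.2000e-01 -2.7330e+01]
```

>>> {"api": "apply_moves", "payload": {
  "series": [
    [[0.008, 0, 0, 0, 0, 0], [0.004, 0, 0, 0, 0, 0], [0, 0, 0, 0, 0, 0], [0, 0, 0, 0, 0, 0], [0, 0, 0, 0, 0, 0]]
  ]
}}

```text
clock: 21.45
eef_pos: [554.5, 5.7, 60.0]
tool_rot: [3.141, 0.003, -0.477]
force: [-5.6, 4.0, -0.3]
width: 29.3
```

```bash
python3 st.py
```

```text
t 21.45 gauge xy [21.36 -0.03] z 60.0 F gauge [-6.8  1. ] -0.3 M [0.33 1.97] rpy [ 1.7997e+02  1.6000e-01 -2.7320e+01]
```

>>> {"api": "apply_moves", "payload": {
  "series": [
    [[0.008, 0, 0, 0, 0, 0], [0, 0, 0, 0, 0, 0], [0, 0, 0, 0, 0, 0], [0, 0, 0, 0, 0, 0], [0, 0, 0, 0, 0, 0]]
  ]
}}

```text
clock: 22.08
eef_pos: [554.6, 5.7, 60.0]
tool_rot: [3.141, 0.003, -0.477]
force: [-5.2, 3.7, 0.7]
width: 29.0
```

>>> {"api": "apply_moves", "payload": {
  "series": [
    [[0, 0, 0, 0, 0, 0], [0, 0, 0, 0, 0, 0], [0, 0, 0, 0, 0, 0], [0, 0, 0, 0, 0, 0], [0, 0, 0, 0, 0, 0]]
  ]
}}

```text
clock: 22.7
eef_pos: [554.6, 5.7, 59.9]
tool_rot: [3.141, 0.003, -0.477]
force: [-5.9, 4.6, 1.2]
width: 28.4
```

```bash
python3 st.py
```

```text
t 22.7 gauge xy [2.145e+01 2.000e-02] z 59.9 F gauge [-7.4  1.4] 1.2 M [0.37 2.07] rpy [179.97   0.19 -27.31]
```

>>> {"api": "apply_moves", "payload": {
  "series": [
    [[0.006, 0, 0, 0, 0, 0], [0, 0, 0, 0, 0, 0], [0, 0, 0, 0, 0, 0], [0, 0, 0, 0, 0, 0], [0, 0, 0, 0, 0, 0]]
  ]
}}

```text
clock: 23.32
eef_pos: [554.6, 5.6, 60.0]
tool_rot: [3.141, 0.004, -0.477]
force: [-5.8, 4.0, 1.6]
width: 28.9
```

>>> {"api": "apply_moves", "payload": {
  "series": [
    [[0, 0, 0, 0, 0, 0], [0, 0, 0, 0, 0, 0], [0, 0, 0, 0, 0, 0], [0, 0, 0, 0, 0, 0], [0, 0, 0, 0, 0, 0]]
  ]
}}

```text
clock: 23.95
eef_pos: [554.6, 5.7, 60.0]
tool_rot: [3.141, 0.004, -0.477]
force: [-6.6, 4.7, 1.1]
width: 29.1
```

```bash
python3 st.py; python3 - <<'E'
from h import *
c='scene'; im=viewer.get_image(c); cv2.imwrite('pics/scene7.png',im)
p=ctrl.read_state()['eef_pos'];uc=proj(c,p*[1,1,0]+[0,0,30])[0].astype(int)
cr=cv2.resize(im[uc[1]-32:uc[1]+32,uc[0]-40:uc[0]+40],None,fx=9,fy=9,interpolation=cv2.INTER_CUBIC)
D=lambda q:tuple(int(v) for v in ((proj(c,q)[0]+.5-uc+[40,32])*9))
cv2.line(cr,D(p*[1,1,0]+[0,0,4]),D(p*[1,1,0]+[0,0,104]),(0,255,0),1)
cv2.imwrite('pics/k.png',np.clip(cr*1.5,0,255).astype('uint8'))
E
```

```text
t 23.95 gauge xy [21.52  0.05] z 60.0 F gauge [-8.   1.2] 1.1 M [0.32 2.15] rpy [179.97   0.21 -27.31]
```

View pics/k.png

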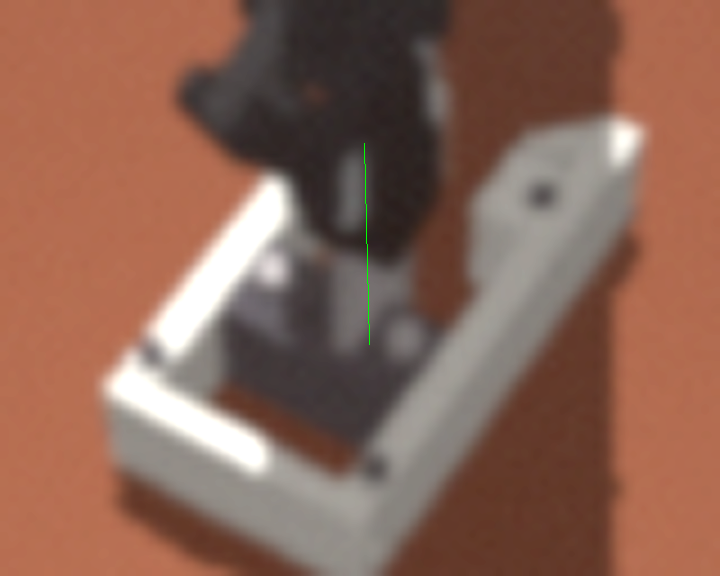

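>>> {"api": "apply_moves", "payload": {
  "series": [
    [[0, 0, 0, 0, 0, 0], [0, 0, 0, 0, 0, 0], [0, 0, 0, 0, 0, 0], [0, 0, 0, 0, 0, 0], [0, 0, 0, 0, 0, 0]]
  ]
}}

```text
clock: 24.62
eef_pos: [554.6, 5.7, 59.9]
tool_rot: [3.141, 0.004, -0.477]
force: [-6.3, 3.9, 0.8]
width: 29.1
```

>>> {"api": "apply_moves", "payload": {
  "series": [
    [[-0.04, 0, 0, 0, 0, 0], [-0.04, 0, 0, 0, 0, 0], [-0.04, 0, 0, 0, 0, 0], [-0.02, 0, 0, 0, 0, 0], [0, 0, 0, 0, 0, 0]]
  ]
}}

```text
clock: 25.25
eef_pos: [551.3, 7.3, 60.4]
tool_rot: [-3.141, -0.002, -0.478]
force: [1.2, 0.3, -1.8]
width: 29.0
```

```bash
python3 st.py
```

```text
t 25.25 gauge xy [17.78 -0.03] z 60.4 F gauge [0.9 0.8] -1.8 M [ 0.03 -0.01] rpy [-1.7996e+02 -1.0000e-01 -2.7370e+01]
```

>>> {"api": "apply_moves", "payload": {
  "series": [
    [[0, 0, -0.1, 0, 0, 0], [0, 0, -0.3, 0, 0, 0], [0, 0, -0.4, 0, 0, 0], [0, 0, -0.4, 0, 0, 0], [0, 0, -0.2, 0, 0, 0]]
  ]
}}

```text
clock: 25.88
eef_pos: [551.4, 7.6, 132.2]
tool_rot: [-3.14, -0.003, -0.477]
force: [-0.5, 0.8, -3.2]
width: 29.6
```

>>> {"api": "apply_moves", "payload": {
  "series": [
    [[-0.25, -0.4, 0, 0, 0, 0], [-0.5, -0.8, 0, 0, 0, 0], [-0.5, -0.8, 0, 0, 0, 0], [-0.5, -0.8, 0, 0, 0, 0], [-0.5, -0.8, 0, 0, 0, 0]]
  ]
}}

```text
clock: 26.5
eef_pos: [532.9, 220.6, 130.4]
tool_rot: [-3.142, -0.0, -0.478]
force: [0.5, 0.1, -3.6]
width: 28.8
```

>>> {"api": "apply_moves", "payload": {
  "series": [
    [[-0.25, -0.4, 0, 0, 0, 0], [0, 0, 0.2, 0, 0, 0], [0, 0, 0.2, 0, 0, 0], [0, 0, 0, 0, 0, 0], [0, 0, 0, 0, 0, 0]]
  ]
}}

```text
clock: 27.12
eef_pos: [531.6, 241.5, 110.0]
tool_rot: [3.141, -0.0, -0.479]
force: [0.6, -0.2, -3.2]
width: 29.3
```

```bash
python3 - <<'E'
from h import *
delta([532,242,64])
c='scene'; im=viewer.get_image(c); cv2.imwrite('pics/scene8.png',im)
p=ctrl.read_state()['eef_pos'];uc=proj(c,p*[1,1,0]+[0,0,50])[0].astype(int)
cr=cv2.resize(im[uc[1]-32:uc[1]+32,uc[0]-40:uc[0]+40],None,fx=9,fy=9,interpolation=cv2.INTER_CUBIC)
D=lambda q:tuple(int(v) for v in ((proj(c,q)[0]+.5-uc+[40,32])*9))
f=p[2]-55.7
for s in(-12,12): cv2.line(cr,D(p*[1,1,0]+[0,s,f]),D(p*[1,1,0]+[0,s,f+100]),(0,255,0),1)
cv2.circle(cr,D(p*[1,1,0]+[0,0,f]),3,(255,0,0),-1)
cv2.imwrite('pics/l.png',np.clip(cr*1.3,0,255).astype('uint8'))
E
```

```text
t 27.12 tcp [531.6 241.5 110. ] rpy [180.   -0.  -27.5] w 29.3 F [ 0.6 -0.2 -3.2] rows xyz [ 0.003 -0.014  0.921] rz 0
```

View pics/l.png

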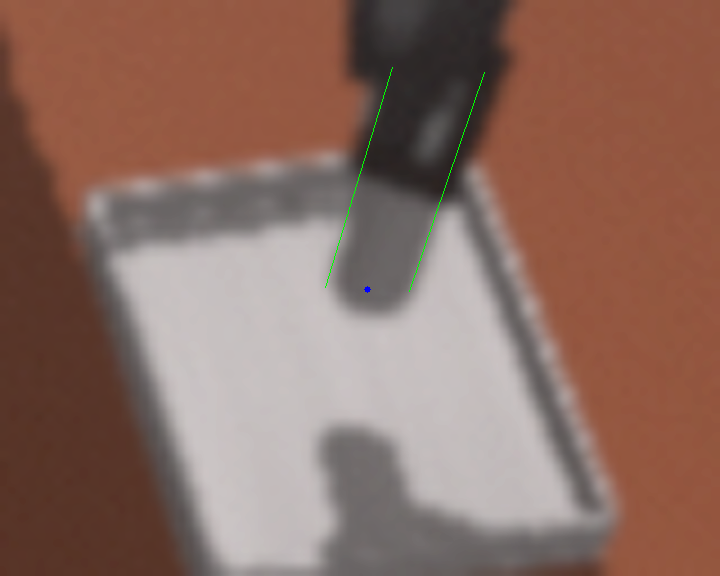

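>>> {"api": "apply_moves", "payload": {
  "series": [
    [[0, 0, 0.25, 0, 0, 0], [0, 0, 0.3, 0, 0, 0], [0, 0, 0.25, 0, 0, 0], [0, 0, 0.1, 0, 0, 0], [0, 0, 0.04, 0, 0, 0]]
  ]
}}

```text
clock: 27.8
eef_pos: [531.1, 242.7, 62.6]
tool_rot: [3.141, 0.0, -0.477]
force: [0.9, 0.6, -2.9]
width: 29.0
```

>>> {"api": "apply_moves", "payload": {
  "series": [
    [[0, 0, 0.01, 0, 0, 0], [0, 0, 0.01, 0, 0, 0], [0, 0, 0.01, 0, 0, 0], [0, 0, 0, 0, 0, 0], [0, 0, 0, 0, 0, 0]]
  ]
}}

```text
clock: 28.42
eef_pos: [531.3, 242.7, 61.7]
tool_rot: [-3.141, -0.0, -0.477]
force: [0.5, -0.8, -3.5]
width: 29.0
```

```bash
python3 st.py
```

```text
t 28.43 gauge xy [-107.93  199.96] z 61.7 F gauge [ 0.8 -0.5] -3.5 M [-0.01  0.02] rpy [-1.7999e+02 -1.0000e-02 -2.7360e+01]
```

>>> {"api": "apply_moves", "payload": {
  "series": [
    [[0, 0, 0.01, 0, 0, 0], [0, 0, 0.01, 0, 0, 0], [0, 0, 0.01, 0, 0, 0], [0, 0, 0, 0, 0, 0], [0, 0, 0, 0, 0, 0]]
  ]
}}

```text
clock: 29.05
eef_pos: [531.3, 242.7, 60.1]
tool_rot: [-3.142, -0.0, -0.477]
force: [0.0, -0.1, -2.9]
width: 29.4
```

>>> {"api": "apply_moves", "payload": {
  "series": [
    [[0, 0, 0.01, 0, 0, 0], [0, 0, 0.01, 0, 0, 0], [0, 0, 0, 0, 0, 0], [0, 0, 0, 0, 0, 0], [0, 0, 0, 0, 0, 0]]
  ]
}}

```text
clock: 29.68
eef_pos: [531.2, 242.7, 59.1]
tool_rot: [-3.142, -0.0, -0.477]
force: [-0.6, 0.3, -2.8]
width: 28.9
```

```bash
python3 st.py
```

```text
t 29.68 gauge xy [-108.02  199.93] z 59.1 F gauge [-0.6 -0. ] -2.8 M [-0.03 -0.01] rpy [-180.     -0.    -27.35]
```

>>> {"api": "apply_moves", "payload": {
  "series": [
    [[0, 0, 0.008, 0, 0, 0], [0, 0, 0.008, 0, 0, 0], [0, 0, 0, 0, 0, 0], [0, 0, 0, 0, 0, 0], [0, 0, 0, 0, 0, 0]]
  ]
}}

```text
clock: 30.3
eef_pos: [531.6, 242.8, 58.7]
tool_rot: [-3.141, -0.001, -0.477]
force: [-0.6, 0.4, 3.1]
width: 29.3
```

```bash
python3 st.py
```

```text
t 30.3 gauge xy [-107.76  200.2 ] z 58.7 F gauge [-0.8  0.1] 3.1 M [-0.1   0.02] rpy [-1.7996e+02 -3.0000e-02 -2.7360e+01]
```

>>> {"api": "apply_moves", "payload": {
  "series": [
    [[0, 0, 0.006, 0, 0, 0], [0, 0, 0, 0, 0, 0], [0, 0, 0, 0, 0, 0], [0, 0, 0, 0, 0, 0], [0, 0, 0, 0, 0, 0]]
  ]
}}

```text
clock: 30.92
eef_pos: [531.7, 242.9, 58.7]
tool_rot: [-3.141, -0.001, -0.477]
force: [-0.2, 0.4, 4.7]
width: 28.8
```

>>> {"api": "apply_moves", "payload": {
  "series": [
    [[0, 0, 0, 0, 0, 0], [0, 0, 0, 0, 0, 0], [0, 0, 0, 0, 0, 0], [0, 0, 0, 0, 0, 0], [0, 0, 0, 0, 0, 0]]
  ],
  "claw": -0.15
}}

```text
clock: 31.55
eef_pos: [531.2, 242.7, 58.0]
tool_rot: [3.142, 0.0, -0.477]
force: [-0.2, -0.0, -0.1]
width: 36.4
```

>>> {"api": "apply_moves", "payload": {
  "series": [
    [[0, 0, 0, 0, 0, 0], [0, 0, 0, 0, 0, 0], [0, 0, 0, 0, 0, 0], [0, 0, 0, 0, 0, 0], [0, 0, 0, 0, 0, 0]]
  ],
  "claw": 0.7
}}

```text
clock: 32.17
eef_pos: [531.2, 242.7, 58.0]
tool_rot: [3.142, -0.0, -0.477]
force: [0.2, 0.1, 0.2]
width: 72.8
```

```bash
python3 st.py
```

```text
t 32.17 gauge xy [-107.98  199.9 ] z 58.0 F gauge [0.1 0.2] 0.2 M [-0.   -0.07] rpy [180.    -0.   -27.35]
```

Released with no load left on the tool; I go straight up and then check the pin numerically.

>>> {"api": "apply_moves", "payload": {
  "series": [
    [[0, 0, -0.2, 0, 0, 0], [0, 0, -0.4, 0, 0, 0], [0, 0, -0.6, 0, 0, 0], [0, 0, -0.8, 0, 0, 0], [0, 0, -0.8, 0, 0, 0]]
  ]
}}

```text
clock: 32.8
eef_pos: [531.2, 242.6, 200.0]
tool_rot: [-3.141, -0.0, -0.477]
force: [0.6, 0.9, -1.1]
width: 72.6
```

>>> {"api": "apply_moves", "payload": {
  "series": [
    [[-0.5, 0.5, 0, 0, 0, 0], [-0.6, 0.6, 0, 0, 0, 0], [-0.5, 0.6, 0, 0, 0, 0], [0, 0.5, 0, 0, 0, 0], [0, 0, 0, 0, 0, 0]]
  ]
}}

```text
clock: 33.42
eef_pos: [409.0, 180.4, 198.8]
tool_rot: [3.141, -0.001, -0.479]
force: [0.7, 0.7, -0.5]
width: 72.4
```

```bash
python3 - <<'E'
from fit import *
delta([532,242,200])
ims={c:viewer.get_image(c) for c in('top','scene')}
for c in ims:
    cv2.imwrite(f'pics/{c}9.png',ims[c])
    print(c,[(round(d['location'][0]*640),round(d['location'][1]*400),round(d['score'],2)) for d in viewer.find_in(c,'pin_mid')],'expect knob',proj(c,[531.3,242.7,84])[0].round(),proj(c,[531.3,242.7,53])[0].round())
dk=lambda a:a.max(2)<60
for c in ims: fit('knob',(-15,15,-15,15,65,103),ims,{c:proj(c,[531.3,242.7,84])[0]},dk,(531,243,-.48),20)
# ascii look at scene crop
u,v=proj('scene',[531.3,242.7,53])[0].astype(int)
gr=cv2.cvtColor(ims['scene'],cv2.COLOR_BGR2GRAY)[v-28:v+26:1,u-24:u+24]
for r in gr[::2]: print(''.join(' .:-=+*#%@'[min(9,int(x)//18)] for x in r))
E
```

```text
t 33.42 tcp [409.  180.4 198.8] rpy [180.   -0.  -27.5] w 72.4 F [ 0.7  0.7 -0.5] rows xyz [ 1.614 -2.228 -0.023] rz 0
top [(459, 223, 0.62)] expect knob [241. 204.] [242. 206.]
scene [(157, 158, 0.79), (398, 186, 0.74), (192, 156, 0.53), (477, 234, 0.28)] expect knob [402. 184.] [400. 191.]
knob top [530.8 244.2] -23.7 err 0.448
knob scene [531.5 243.4] -19.5 err 0.135
================================================
================================================
================================================
================================================
================================================
================================================
=========================-:---==+++++===========
=============++==+++*++=-:::::::--=++===========
+++++***++=+++++======-:....:::::::-============
++===================-:......:::::::=++=========
==================++=-:.......:::::--=++========
======++=====+**####*-:.......::::====+++=======
*######*+====++***#*+:..........:+*#*==+++======
%%%%%%%#*===========:...........=*#%#*==**+=====
%%%%%%%#*+=========-::........:-*##%%#+==++=====
%%%%%%%##+==========-----:::..-*##%%%%#+==*+====
%%%%%%##*+=+**++=====-=====-==*#%%%%%%#*==+++===
#%%%%#*+====++++====-=======+#%%%%%%%%%#*==+++==
##%%%#*+===========--======+*#%%%%%%%%%%#*==**==
+##%#*+============-=======*#%%%%%%%%%%%%#+==++=
=+###+====================+#%%%%%%%%%%%%%#*=-=*+
-=+*+=====================+##%%%%%%%####%%#*==++
--========================+*##%%%%%%#####%%#+==+
--==========================+*###%%%######%##+==
:--===========================+*##########%%##+=
:---===========================+*##########%%##+
::---===========================+##############*
```

```bash
python3 -c "
from cell import ctrl
print(ctrl.finish_job())"
```

```text
the job is handed in; nothing more can be done
None
```

I gauged the middle-sized pin, set it down in the tray and handed the job in at about 33 s of the allowed 70 s. No verdict is reported.

- **Gauging:** The pin went through the go gap without touching; the measured side force stayed near the noise level of about 1 N. It met the no-go slot at gauge x ≈ 20 mm. I held it there for about 2 s at roughly 7–8 N, and no reading was above 8.1 N.
- **Placing:** I lifted the pin out and lowered it near the tray centre, touching down at about 6–8 N, then let go and moved clear.
- **Last checks:** After release the tool carried no load. The scene camera shows the pin standing at about (531, 243), as expected. The bowl, jar and spatula were not approached.
- **Disagreements:**
  - The network missed the placed pin in the top view. My knob fit there agreed on position but fitted poorly (error 0.45).
  - The fingertips looked 20–30 mm higher in the pictures than the stated tool frame. I gripped lower to allow for it, and the grip held.
  - While I pressed, the upward force rose by about 4 N, and afterwards the pin looked tilted a degree or two in the hand.
  - I had used all 12 picture views, so the final upright check was numeric plus a coarse text rendering of the picture.

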